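# Grease the yellow bearing unit

## Task

Take the red push-type grease gun out of its blue stand and press its open steel nozzle squarely onto the tilted steel nipple of the bearing unit with the yellow collar, past the snap and fully home until the rim sits on the collar. Keep hold of the gun and finish while still pressing it home against the spring in the nipple; do not press the green unit's nipple and leave everything else where it is.

Things in the scene. Friction and masses are not known exactly. Their poses are not given: they have to be found in the camera images.
- gun: Push-type grease gun, a body of revolution about its own z, about 0.35 kg. Origin: centre of its lower rim (the open nozzle mouth); z runs up from the mouth to the handle end. Steel nozzle diameter 28 from z 0 to 66; dark collar diameter 44 from z 66 to 74; red handle, to be gripped, diameter 32 from z 74 to 138. Starts upright in the stand.
- gun_mouth (a point): Centre of the gun's mouth rim, same point as the gun's origin. The mouth is a funnel, diameter 23 at the rim narrowing to a lip of diameter 16.4 at 6 deep; behind the lip a wider groove; the bore's roof is 27 deep.
- stand: Blue steel stand, fixed for the run. Top plate 100 x 90, its top 74 above the table, on two side walls, with one through hole of diameter 33 in its middle. Origin: on the table under the hole; z up. The gun hangs in the hole by its collar, mouth 8 above the table, about 2 of sideways play; it comes straight up and must rise by 70 to clear the plate.
- unit_yellow: Grey pillow-block bearing unit, fixed for the run, with yellow collar and yellow end discs: the one to grease. Base 140 (x) x 42 (y) x 14, round housing of radius 32 about a y axis 36 above the table, shaft stub of diameter 25 and length 90 along y. Origin: on the table under the middle. The nipple leans 25 degrees from the vertical towards the unit's own -x.
- nipple_yellow: Steel nipple of the yellow unit. Origin: centre of the yellow collar's top face (diameter 36), 16 along the unit's -x, 70 above the table. z: the nipple's axis, outward, 25 degrees from vertical, leaning to the unit's -x; y: the unit's y. Stem diameter 14, length 25; three spring balls stand out 2.7 at z 15; a spring pin of diameter 6 stands out of the top to z 35.
- pin_yellow (a joint): Travel of the yellow nipple's spring pin, m: 0 out, about 0.008 with the gun fully home (gun's origin on the nipple's origin, axes in line). Pushed on, the lip meets the balls with the rim 12 mm above the collar, passes them with about 10 N, then snaps: it is pulled on until about 5 mm. Then the pin pushes back, up to 11 N at the collar, a rigid stop. Let go, the gun springs back off the collar.
- unit_green: The same bearing unit with green collar and green end discs: not to be greased.
- nipple_green: Nipple of the green unit, the same as the yellow one's in make and frame: leave it alone.
- pin_green (a joint): Travel of the spring pin in the green unit's nipple, m: must stay 0.
- wrench: Loose wrench lying on the table near the robot, left. Leave alone.
- brush: Loose brush lying on the table near the robot, right. Leave alone.
- jar: Loose jar with black cap, diameter 60, height 75, between and beyond the places of the units. Leave alone.
- washer: Loose steel ring, diameter 32, height 6, among the units. Leave alone.
- dust_cap: Loose black plastic cap, diameter 26, height 20, among the units. Leave alone.

How it is judged (in metres and radians):
On the way, in this order (a step that is already met when the one before it is completed fails the run):
1. the gun is lifted clear of the stand (height (world z) of gun above 0.085 m and contact force between gun and stand below 0.1 N and contact force between the fingers and gun above 1 N), for 0.1 s.
2. the nozzle has snapped over the balls of the yellow unit's nipple, square to it (z of gun in the frame of nipple_yellow below 0.005 m and x of gun in the frame of nipple_yellow between -0.003 and 0.003 m and y of gun in the frame of nipple_yellow between -0.003 and 0.003 m and angle between the z axis of gun and the z axis of nipple_yellow, either way round below 0.12 rad), for 0.1 s.
At the end, for the whole second after the job is handed in: The gun's mouth is fully home on the yellow unit's nipple: rim within 2.5 mm of the collar, centred within 3 mm, axes within 0.12 rad, the pin pressed in more than 4.5 mm, the gun at rest and still gripped by the fingers and pressed on (z of gun in the frame of nipple_yellow between -0.003 and 0.0025 m and x of gun in the frame of nipple_yellow between -0.003 and 0.003 m and y of gun in the frame of nipple_yellow between -0.003 and 0.003 m and angle between the z axis of gun and the z axis of nipple_yellow, either way round below 0.12 rad and value of joint pin_yellow above 0.0045 m and contact force between the fingers and gun above 2 N and linear speed of gun below 0.02 m/s); the arm keeps its last pose, push and grip.
It fails at once if the green unit's nipple is pressed (value of joint pin_green above 0.002 m).
It fails at once if a bystander is moved by more than 30 mm (distance of any of wrench, brush, jar, washer, dust_cap from where it was at the start of the episode above 0.03 m).
It also fails if it takes over 42 s, if anything falls off the work surface, if the arm or the gripper's body presses on something with over 40 N, if the wrist force passes 120 N, or if a joint passes its speed limit or range.

## Robot

A 6-joint arm with a two-finger parallel gripper is mounted at the origin on the work surface. World frame = base frame: x ahead of the robot, y to its left, z up, the work surface at z = 0. Lengths are in mm, angles in degrees, forces in N, time in s.
With the tool pointing down it reaches from about 350 to 850 mm from the base axis. Payload 8.1 kg.
Tool frame: the origin (TCP) lies midway between the tips of the shut fingers; the grasp point (between the pads) lies 19 mm behind it; z points along the fingers, y is the line along which they close (so a half turn about z gives the same grasp; the last joint's range is limited). The gripper opens to 85 mm and grips with 20 to 120 N. Pads are 22 mm wide; open, the fingers measure 114 mm over their backs; the gripper's body (76 mm by 85 mm) begins 54 mm behind the grasp point. The pads swing forward as they close: fully open they stand 13 mm farther back than shut.
Start: joints at [-75.424, 7.471, 85.268, -0, 87.261, -4.893], TCP at [199.999, -565.69, 231.292] pointing down, gripper open.
Joint ranges: [-169.43, 169.43], [-51.17, 129.36], [1.28, 143.12], [-76.62, 256.62], [0, 156.53], [-152.29, 152.29]. Speed limits (degrees/s): [136.94, 136.94, 159.86, 180, 180, 180].

## Interface

Orientations are given as [roll, pitch, yaw] about the fixed x, y, z axes, in that order (R = Rz(yaw) Ry(pitch) Rx(roll)).
In Python, from bench import r gives the robot as it stands. The module is installed in compiled form; this text tells all that it offers.
- The arm moves only by the tool jog_arm, never from a script. Its argument "rows" is a list of rows, each a list of 2 entries, a list of its own where there are three numbers: the shift along the tool's x, y, z in mm, then the turn, a rotation vector about the tool's x, y, z in rad. A call has 1 to 10 rows; each row is the pose to reach, as a shift and turn from the pose commanded when the call began, along the tool's axes at that moment; what a row does not reach only later rows make up. A row lasts 1/10 s, in which the tool goes at most 50 mm and 8.59 degrees, less where a joint would pass 70% of its speed; a pose out of reach is approached as far as the arm can. A call with a gripper value outside its range is refused whole. "grip" is the finger opening in mm, from 0 to 85.4, set as the call begins (left out, the last holds). The fingers move at their own pace and stop on an object; "force" is the grip in N (left out, the last holds). Time passes only in rows, so rows that repeat a pose let the fingers close. It gives the time, the measured TCP pose, the force, the opening and the grip force at its end, in the units of the state.
- r.sense(): the state, without advancing time (a new reading comes with each control period).
- r.snapshot(name): name is "side" or "top"; returns (picture, depth): 480x640x3 uint8, blue, green, red; 480x640 float32, mm along the optical axis (not along the pixel's ray), 0 where there is no reading.
- r.camera_params(name): a dict with "fx", "fy", "cx", "cy" (pixels), "pose" (4x4, takes a point from camera to world coordinates). Camera axes: x right, y down, z forward; pixel columns grow to the right and rows downward; lengths in mm; the calibration is good to about 2 mm. A picture is of the moment at which its call begins. camera_params takes no time and is no camera call.
- r.hand_in(): hands the job in; it is judged then, once.
The state is a dict: "time": time; "joint_pos": joint angles; "qd": joint speeds; "joint_efforts": joint torques, N m; "tool_pos": TCP position; "tcp_rot": TCP orientation; "ft_force": force on the tool from outside, world axes, zero at the start; "wrist_torque": the same for the moment, N m; "finger_gap": finger opening in mm; "grip_force": force on a finger pad.
Only numpy, scipy, OpenCV 4.12 (cv2) and the standard library are available. Lean on these libraries where they do the work, as an engineer would, in place of code of your own. Each camera call takes 0.05 s, during which the arm holds its last target. There are 200 camera calls.

## Working session

There is one attempt and no reset: what is moved stays moved. The work goes in short steps, Python scripts to look and compute and a tool call to move; the robot and the scene stay as the last step left them, time stands still between calls to the robot, and variables do not carry over. Pictures are saved under pics/ and viewed, at most 10 in all, crops included, and the job is handed in when it is done.

Besides the shell and the picture viewer there is one more tool, called after ">>>" by a JSON object that holds its "name" and its "arguments", one argument or row to a line. jog_arm: Moves the arm, as the interface text tells. Its arguments: {"type":"object","properties":{"rows":{"type":"array"},"grip":{"type":"number"},"force":{"type":"number"}},"required":["rows"]}

```bash
mkdir -p pics; cat > h.py <<'E'
import numpy as np, cv2
from bench import r
def grab(n,tag):
    p,d=r.snapshot(n); cv2.imwrite(f'pics/{tag}.png',p); np.savez(f'pics/{tag}.npz',p=p,d=d); return p,d
def cloud(n,d):
    c=r.camera_params(n); v,u=np.mgrid[0:480,0:640]
    P=np.stack([(u-c['cx'])/c['fx']*d,(v-c['cy'])/c['fy']*d,d],-1)
    T=np.array(c['pose']); W=P@T[:3,:3].T+T[:3,3]; W[d==0]=np.nan; return W
E
python3 - <<'E'
from h import *
for n in('side','top'):
    grab(n,n); print(n,r.camera_params(n))
print(r.sense())
E
```

```text
side {'fx': 447.189706782376, 'fy': 447.189706782376, 'cx': 315.4540934373594, 'cy': 237.43901127108492, 'pose': array([[ 8.07742319e-01, -3.29769372e-01,  4.88676281e-01,
         2.20890292e+02],
       [-5.89516315e-01, -4.45090236e-01,  6.74066167e-01,
        -5.05361053e+02],
       [-4.78133563e-03, -8.32554409e-01, -5.53922644e-01,
         4.81425076e+02],
       [ 0.00000000e+00,  0.00000000e+00,  0.00000000e+00,
         1.00000000e+00]])}
top {'fx': 557.68574534104, 'fy': 557.68574534104, 'cx': 318.6588585377073, 'cy': 239.5023337269297, 'pose': array([[ 1.69499482e-02, -9.93089825e-01,  1.16126219e-01,
         4.82708301e+02],
       [-9.99559579e-01, -1.96597422e-02, -2.22293198e-02,
         4.83914459e-01],
       [ 2.43587228e-02, -1.15698289e-01, -9.92985679e-01,
         9.05177678e+02],
       [ 0.00000000e+00,  0.00000000e+00,  0.00000000e+00,
         1.00000000e+00]])}
{'time': 0.1, 'joint_pos': array([-7.54225056e+01,  7.51134649e+00,  8.53239753e+01, -1.40807228e-03,
        8.72633485e+01, -4.89404375e+00]), 'qd': array([-0.03472362,  0.03213159, -0.10109306,  0.02241922, -0.04349428,
        0.05139088]), 'joint_efforts': array([ 1.60403008e-03, -5.70955646e+01, -5.01941085e+01,  3.86151697e-06,
        8.06213880e-03, -2.91326489e-05]), 'tool_pos': array([ 199.8763093 , -565.18457308,  230.33448871]), 'tcp_rot': array([-1.79901569e+02, -7.01667525e-03,  1.94716006e+01]), 'ft_force': array([-0.65547488, -0.30022908, -0.45086123]), 'wrist_torque': array([-0.02470486, -0.00596113, -0.02490972]), 'grip_force': 0.0, 'finger_gap': 85.28317915706468}
```

View pics/top.png

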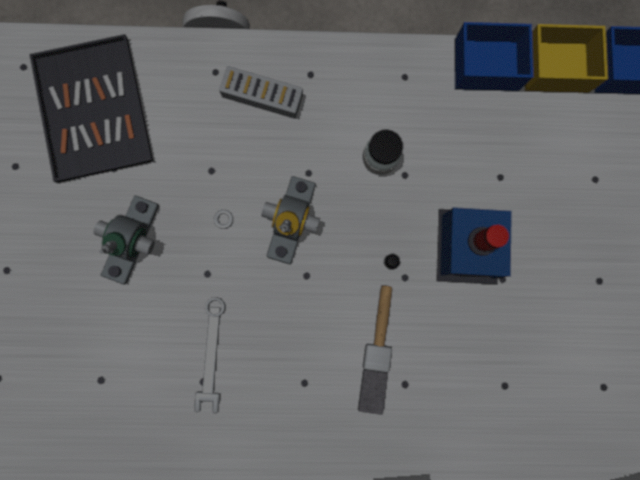

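View pics/side.png

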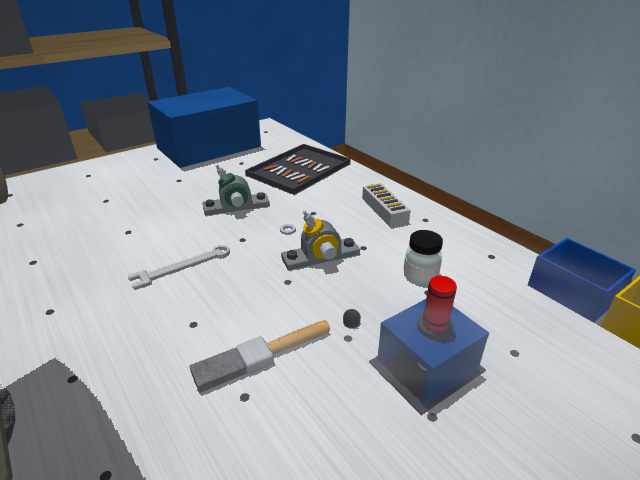

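```bash
cat > fit.py <<'E'
from h import *
from scipy.optimize import least_squares
t=np.radians(25); AX=np.array([-np.sin(t),0,np.cos(t)]); NO=np.array([-16,0,70.])
def cyl(P,c,a,R,lo,hi):
    z=(P-c)@a; rho=np.linalg.norm(P-c-z[:,None]*a,axis=1)
    q=np.stack([rho-R,np.abs(z-(lo+hi)/2)-(hi-lo)/2],1)
    return np.minimum(q.max(1),0)+np.linalg.norm(np.maximum(q,0),axis=1)
def box(P,c,h):
    q=np.abs(P-c)-h; return np.minimum(q.max(1),0)+np.linalg.norm(np.maximum(q,0),axis=1)
Y=np.array([0,1.,0])
def sdf(P): return np.min([box(P,[0,0,7],[70,21,7]),cyl(P,np.array([0,0,36.]),Y,32,-21,21),cyl(P,np.array([0,0,36.]),Y,12.5,-45,45),cyl(P,NO,AX,18,-20,0),cyl(P,NO,AX,7,0,25),cyl(P,NO,AX,3,25,35)],0)
def fit(W,c0,yaw0):
    P=W.reshape(-1,3); P=P[np.isfinite(P).all(1)]
    P=P[(np.linalg.norm(P[:,:2]-c0,axis=1)<85)&(P[:,2]>7)&(P[:,2]<115)]
    def res(v):
        y=np.radians(v[2]); R=np.array([[np.cos(y),-np.sin(y),0],[np.sin(y),np.cos(y),0],[0,0,1]])
        return sdf((P-[v[0],v[1],v[3]])@R)
    s=least_squares(res,[*c0,yaw0,0],loss='soft_l1',f_scale=1.5,x_scale=[1,1,1,1])
    return s.x.round(2),len(P),np.median(np.abs(s.fun)).round(2),round(s.cost/len(P),3)
if __name__=='__main__':
  for n in('top','side'):
    d=np.load(f'pics/{n}.npz'); p=d['p'].astype(int); W=cloud(n,d['d'])
    red=(p[...,2]>100)&(p[...,1]<60)&(p[...,0]<60)&np.isfinite(W[...,2])
    Q=W[red]; Q=Q[(Q[:,2]>75)&(Q[:,2]<165)]; print(n,'red',len(Q),Q.min(0).round(),Q.max(0).round())
    f=lambda v:cyl(Q,np.array([v[0],v[1],8+v[4]]),(lambda a:a/np.linalg.norm(a))(np.array([v[2],v[3],1])),16,74,138)
    s=least_squares(f,[*np.median(Q,0)[:2],0,0,0],loss='soft_l1',f_scale=1,x_scale=[1,1,.01,.01,1]);print('gun',s.x.round(3),np.median(np.abs(s.fun)).round(2))
    blue=(p[...,0]>80)&(p[...,2]<50)&(abs(W[...,2]-74)<6)&(np.abs(W[...,1]+270)<120); B=W[blue]
    if len(B): print('plate z',np.median(B[:,2]),cv2.minAreaRect(B[:,:2].astype(np.float32)))
    if n=='top':
        c=W[221,289][:2]; g=W[240,125][:2]; print('near',W[221,289],W[240,125])
    for nm,cc in(('Y',c),('G',g)):
        for y0 in(-15,165): print(nm,y0,fit(W,cc,y0))
    j=W[150,385] if n=='top' else W[242,426]; print('jar',j)
E
python3 fit.py
```

```text
top red 330 [ 568. -277.  143.] [ 595. -249.  150.]
gun [ 5.80625e+02 -2.62587e+02  3.00000e-02  6.00000e-03  4.24000e-01] 0.83
plate z 74.23256045322523 ((583.0335083007812, -264.4012145996094), (86.6032943725586, 96.3201675415039), 87.88539123535156)
near [606.60477988  26.89124842  77.00552864] [574.10912847 272.00545822  68.05944793]
Y -15 (array([619.27,  26.75, -15.86,   0.67]), 2813, np.float64(0.97), np.float64(1.319))
Y 165 (array([616.14,  27.68, 163.78,   1.27]), 2813, np.float64(2.14), np.float64(3.678))
G -15 (array([581.64, 284.27, -19.59,   0.73]), 3178, np.float64(0.99), np.float64(1.323))
G 165 (array([578.06, 285.55, 159.98,   1.43]), 3178, np.float64(2.15), np.float64(3.631))
jar [ 719.54253215 -117.26627912   76.09451433]
side red 656 [ 565. -279.  112.] [ 596. -248.  146.]
gun [ 5.81317e+02 -2.62524e+02  5.00000e-03  1.00000e-03 -1.64800e+00] 0.4
plate z 72.04101714555475 ((609.4307250976562, -219.36041259765625), (6.499550819396973, 1.4272654056549072), 16.966096878051758)
Y -15 (array([618.1 ,  26.88, -15.87,  -1.35]), 2036, np.float64(0.96), np.float64(1.256))
Y 165 (array([ 6.1505e+02,  2.7950e+01,  1.6430e+02, -7.0000e-02]), 2036, np.float64(2.14), np.float64(3.702))
G -15 (array([580.06, 284.5 , -20.05,  -1.38]), 1425, np.float64(1.08), np.float64(1.344))
G 165 (array([ 5.7592e+02,  2.8595e+02,  1.6006e+02, -1.3000e-01]), 1425, np.float64(2.08), np.float64(3.667))
jar [ 717.44668693 -125.65372127   72.86719595]
```

```bash
cat > rel.py <<'E'
import numpy as np, json, os
from scipy.spatial.transform import Rotation as Ro
F='cmd.json'
def load(): 
    if os.path.exists(F): c=json.load(open(F)); return np.array(c[0]),Ro.from_rotvec(c[1])
    return np.array([199.999,-565.69,231.292]),Ro.from_euler('xyz',[180,0,19.4706],degrees=True)
def apply(s,w):  # record a move made
    p,R=load(); p=p+R.apply(s); R=R*Ro.from_rotvec(w); json.dump([p.tolist(),R.as_rotvec().tolist()],open(F,'w'))
def to(p2,R2):
    p,R=load(); return R.inv().apply(np.array(p2)-p).round(2),(R.inv()*R2).as_rotvec().round(4)
yaw=np.radians(-15.87); t=np.radians(25)
Rn=Ro.from_euler('zy',[-15.87,-25],degrees=True) if 0 else Ro.from_euler('z',-15.87,degrees=True)*Ro.from_euler('y',-25,degrees=True) # nipple frame
flip=Ro.from_euler('x',180,degrees=True)
Rdown=Ro.from_euler('z',-15.87,degrees=True)*flip; Rtilt=Rn*flip
E
python3 -c "
from rel import *
print(Rn.apply([0,0,1])); print(to([581.3,-262.5,200],Rdown))"
```

```text
[-0.40651001  0.11556734  0.90630779]
(array([ 460.56, -158.75,   31.29]), array([ 0.    , -0.    ,  0.6168]))
```

>>> {"name": "jog_arm", "arguments": {
  "rows": [
    [[460.5,-158.7,31],[0,0,0.617]],
    [[460.5,-158.7,31],[0,0,0.617]],
    [[460.5,-158.7,31],[0,0,0.617]],
    [[460.5,-158.7,31],[0,0,0.617]],
    [[460.5,-158.7,31],[0,0,0.617]],
    [[460.5,-158.7,31],[0,0,0.617]],
    [[460.5,-158.7,31],[0,0,0.617]],
    [[460.5,-158.7,31],[0,0,0.617]],
    [[460.5,-158.7,31],[0,0,0.617]],
    [[460.5,-158.7,31],[0,0,0.617]]
  ],
  "grip": 85
}}

```text
time: 1.1
tool_pos: [582.4, -260.8, 199.7]
tcp_rot: [-180.0, 0.0, -15.9]
ft_force: [0.3, -0.1, 0.1]
finger_gap: 84.8
grip_force: 0.0
```

```bash
python3 -c "
from rel import *
apply([460.5,-158.7,31],[0,0,.617]); print(load()[0])
from h import r; print(r.sense()['tool_pos'],to([581.3,-262.5,99.5],Rdown))"
```

```text
[ 581.2658471  -262.57033501  200.292     ]
[ 582.41823512 -260.81370346  199.65696052] (array([ 1.0000e-02, -8.0000e-02,  1.0079e+02]), array([-0.    , -0.    , -0.0002]))
```

>>> {"name": "jog_arm", "arguments": {
  "rows": [
    [[0,0,0],[0,0,0]],
    [[0,0,40],[0,0,0]],
    [[0,0,70],[0,0,0]],
    [[0,0,90],[0,0,0]],
    [[0,0,100],[0,0,0]],
    [[0,0,100],[0,0,0]],
    [[0,0,100],[0,0,0]],
    [[0,0,100],[0,0,0]]
  ]
}}

```text
time: 1.9
tool_pos: [582.3, -263.3, 102.3]
tcp_rot: [180.0, -0.2, -15.9]
ft_force: [0.9, 0.1, -0.7]
finger_gap: 84.8
grip_force: 0.0
```

>>> {"name": "jog_arm", "arguments": {
  "rows": [
    [[0,0,0],[0,0,0]],
    [[0,0,0],[0,0,0]],
    [[0,0,0],[0,0,0]],
    [[0,0,0],[0,0,0]],
    [[0,0,0],[0,0,0]],
    [[0,0,0],[0,0,0]],
    [[0,0,0],[0,0,0]],
    [[0,0,0],[0,0,0]]
  ],
  "grip": 20,
  "force": 90
}}

```text
time: 2.7
tool_pos: [581.6, -262.9, 100.9]
tcp_rot: [180.0, -0.1, -15.9]
ft_force: [-0.5, -1.3, 6.4]
finger_gap: 30.0
grip_force: 89.0
```

>>> {"name": "jog_arm", "arguments": {
  "rows": [
    [[0,0,-20],[0,0,0]],
    [[0,0,-45],[0,0,0]],
    [[0,0,-70],[0,0,0]],
    [[0,0,-95],[0,0,0]],
    [[0,0,-120],[0,0,0]],
    [[0,0,-145],[0,0,0]],
    [[0,0,-170],[0,0,0]],
    [[0,0,-170],[0,0,0]],
    [[0,0,-170],[0,0,0]],
    [[0,0,-170],[0,0,0]]
  ]
}}

```text
time: 3.7
tool_pos: [580.3, -262.0, 267.2]
tcp_rot: [-179.9, 0.2, -15.9]
ft_force: [-0.1, 0.2, -4.8]
finger_gap: 30.1
grip_force: 89.5
```

```bash
python3 - <<'E'
from rel import *
apply([0,0,100],[0]*3); apply([0,0,-170],[0]*3)
print(load()[0])
# gun mouth at TCP + 92 along tool z (est). unit pos mean
U=np.array([618.7,26.8,-0.3]); N=U+Ro.from_euler('z',-15.87,degrees=True).apply([-16,0,70])
a=Rn.apply([0,0,1]); print('N',N)
for h in (70,): print(to(N+a*(92+h),Rtilt), N+a*(92+h))
E
```

```text
[ 581.2658471  -262.57033501  270.292     ]
N [603.30984604  31.17528983  69.7       ]
(array([-127.64, -288.55,   53.77]), array([ 0.000e+00,  4.363e-01, -2.000e-04])) [537.45522489  49.89719835 216.5218615 ]
```

>>> {"name": "jog_arm", "arguments": {
  "rows": [
    [[-10,-25,0],[0,0.04,0]],
    [[-25,-60,0],[0,0.09,0]],
    [[-40,-95,5],[0,0.15,0]],
    [[-60,-130,10],[0,0.21,0]],
    [[-75,-165,18],[0,0.27,0]],
    [[-90,-200,28],[0,0.32,0]],
    [[-105,-235,38],[0,0.37,0]],
    [[-120,-265,46],[0,0.41,0]],
    [[-126,-283,52],[0,0.43,0]],
    [[-127.6,-288.5,53.8],[0,0.4363,0]]
  ]
}}

```text
time: 4.7
tool_pos: [534.9, 52.0, 212.5]
tcp_rot: [179.9, -24.7, -15.7]
ft_force: [0.2, -0.4, -4.3]
finger_gap: 30.5
grip_force: 89.9
```

>>> {"name": "jog_arm", "arguments": {
  "rows": [
    [[0,0,0],[0,0,0]],
    [[0,0,0],[0,0,0]],
    [[0,0,0],[0,0,0]],
    [[0,0,0],[0,0,0]],
    [[0,0,0],[0,0,0]],
    [[0,0,0],[0,0,0]],
    [[0,0,0],[0,0,0]],
    [[0,0,0],[0,0,0]]
  ]
}}

```text
time: 5.5
tool_pos: [537.5, 49.8, 216.5]
tcp_rot: [-180.0, -25.0, -15.9]
ft_force: [-0.1, -0.4, -4.0]
finger_gap: 30.3
grip_force: 89.9
```

```bash
python3 - <<'E'
from rel import *; from h import *
apply([-127.6,-288.5,53.8],[0,.4363,0]); print(load()[0]); s=r.sense(); print(s['tool_pos'],s['tcp_rot'],s['joint_pos'],s['ft_force'])
a,_=grab('top','top2'); b,_=grab('side','side2')
A=cv2.resize(a[130:310,180:420],None,fx=2.5,fy=2.5); B=cv2.resize(b[90:300,220:420],None,fx=2.5,fy=2.5)
B=cv2.resize(B,(500,525))[:525]; A=cv2.copyMakeBorder(A,0,75,0,0,0)[:, :600]; 
M=np.hstack([A,B]); cv2.imwrite('pics/c2.png',cv2.resize(M,(800,int(525*800/M.shape[1]))))
E
```

```text
[537.48072347  49.83464726 216.492     ]
[537.51137827  49.75197601 216.50034919] [-179.99902777  -24.9976883   -15.88972172] [  5.93670414 -23.8919563  118.77096142 -10.23950626  62.09816525
 114.78213579] [-0.11563301 -0.36404164 -4.03309766]
```

View pics/c2.png

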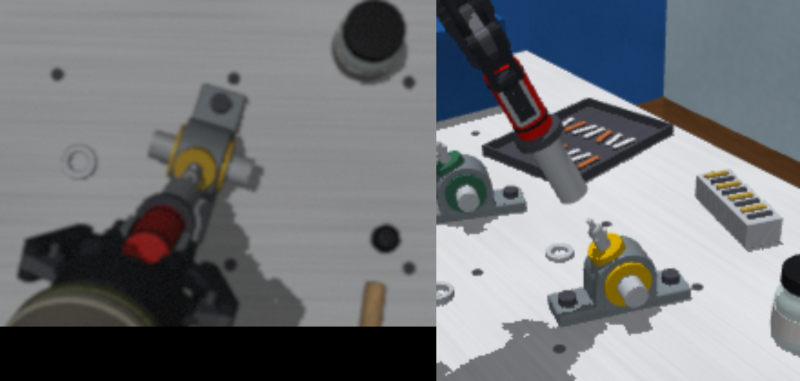

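```bash
cat > g.py <<'E'
from rel import *; from h import *; from fit import cyl,fit,AX,least_squares
def gunfit(W,col,m0,a0):
    P=W.reshape(-1,3); C=col.reshape(-1,3).astype(int); ok=np.isfinite(P).all(1); P=P[ok];C=C[ok]
    z=(P-m0)@a0; rho=np.linalg.norm(P-m0-z[:,None]*a0,axis=1)
    k=(z>-6)&(z<78)&(rho<30)&(rho>5)&((z<70)|(rho<26)); P=P[k]   # nozzle+collar
    e1=Rn.apply([1,0,0]);e2=Rn.apply([0,1,0])
    def res(v):
        a=a0+v[2]*e1+v[3]*e2;a/=np.linalg.norm(a);c=m0+v[0]*e1+v[1]*e2+v[4]*a0
        return np.minimum(cyl(P,c,a,14,0,66),np.minimum(cyl(P,c,a,22,66,74),cyl(P,c,a,16,74,138)))
    s=least_squares(res,[0]*5,loss='soft_l1',f_scale=1,x_scale=[1,1,.02,.02,1])
    return s.x.round(3),len(P),np.median(np.abs(s.fun)).round(2)
def run(tag,m0):
    a=Rn.apply([0,0,1])
    for n in('top','side'):
        d=np.load(f'pics/{n}{tag}.npz'); W=cloud(n,d['d'])
        x,k,e=gunfit(W,d['p'],m0,a); print(n,'gun',x,k,e)
        V=W.copy(); z=(V-m0)@a; V[z>-18]=np.nan
        if n=='top': continue
        u=fit(V,np.array([618.7,26.8]),-15.87); print(' unit',u)
if __name__=='__main__':
    p,R=load(); run('2',p+R.apply([0,0,92]))
E
python3 g.py
```

```text
top gun [ 1.291 -0.667 -0.006  0.    -0.321] 499 0.38
side gun [-0.817  0.044  0.005  0.003 -1.615] 868 0.51
 unit (array([618.04,  27.  , -16.1 ,  -1.31]), 2034, np.float64(0.91), np.float64(1.251))
```

>>> {"name": "jog_arm", "arguments": {
  "rows": [
    [[-0.3,-0.3,10],[0,0,0]],
    [[-0.3,-0.3,22],[0,0,0]],
    [[-0.3,-0.3,32],[0,0,0]],
    [[-0.3,-0.3,38],[0,0,0]],
    [[-0.3,-0.3,43],[0,0,0]],
    [[-0.3,-0.3,47],[0,0,0]],
    [[-0.3,-0.3,50],[0,0,0]],
    [[-0.3,-0.3,52],[0,0,0]],
    [[-0.3,-0.3,52],[0,0,0]],
    [[-0.3,-0.3,52],[0,0,0]]
  ]
}}

```text
time: 6.6
tool_pos: [558.6, 44.2, 169.5]
tcp_rot: [-180.0, -25.0, -15.9]
ft_force: [-0.2, -0.6, -3.4]
finger_gap: 30.5
grip_force: 89.9
```

>>> {"name": "jog_arm", "arguments": {
  "rows": [
    [[0,0,1.5],[0,0,0]],
    [[0,0,3],[0,0,0]],
    [[0,0,4.5],[0,0,0]],
    [[0,0,6],[0,0,0]],
    [[0,0,7],[0,0,0]],
    [[0,0,8],[0,0,0]],
    [[0,0,8],[0,0,0]],
    [[0,0,8],[0,0,0]]
  ]
}}

```text
time: 7.4
tool_pos: [562.3, 43.5, 163.5]
tcp_rot: [-180.0, -25.1, -15.9]
ft_force: [-7.8, 0.8, 6.4]
finger_gap: 30.7
grip_force: 91.7
```

>>> {"name": "jog_arm", "arguments": {
  "rows": [
    [[0,0,1],[0,0,0]],
    [[0,0,2],[0,0,0]],
    [[0,0,3],[0,0,0]],
    [[0,0,4],[0,0,0]],
    [[0,0,5],[0,0,0]],
    [[0,0,6],[0,0,0]],
    [[0,0,6],[0,0,0]],
    [[0,0,6],[0,0,0]]
  ]
}}

```text
time: 8.2
tool_pos: [564.5, 42.7, 157.1]
tcp_rot: [-180.0, -25.0, -15.9]
ft_force: [-3.0, 2.2, 2.5]
finger_gap: 30.2
grip_force: 90.1
```

```bash
python3 - <<'E'
from g import *
apply([-.3,-.3,66],[0]*3)
grab('top','top3'); grab('side','side3')
p,R=load(); s=r.sense(); f=s['ft_force']-[-.1,-.4,-4]; print(p,s['tool_pos'],'err nip',Rn.inv().apply(s['tool_pos']-p),'f nip',Rn.inv().apply(f))
run('3',s['tool_pos']+R.apply([0,0,92]))
E
```

```text
[564.12764656  42.56558101 156.54800809] [564.44985594  42.64934434 157.00747862] err nip [0.45431154 0.16868062 0.29512068] f nip [0.82007812 2.30269539 7.37704667]
top gun [ 1.999 -0.682 -0.015  0.003 -1.632] 503 0.69
side gun [-0.853 -0.092  0.003  0.008 -2.624] 800 0.64
 unit (array([617.89,  26.86, -15.54,  -1.15]), 1583, np.float64(1.11), np.float64(1.431))
```

>>> {"name": "jog_arm", "arguments": {
  "rows": [
    [[0,0,1],[0,0,0]],
    [[0,0,2],[0,0,0]],
    [[0,0,3],[0,0,0]],
    [[0,0,4],[0,0,0]],
    [[0,0,4.5],[0,0,0]],
    [[0,0,4.5],[0,0,0]],
    [[0,0,4.5],[0,0,0]]
  ]
}}

```text
time: 9.0
tool_pos: [566.5, 42.1, 154.0]
tcp_rot: [-180.0, -25.1, -15.9]
ft_force: [-11.4, 3.4, 14.8]
finger_gap: 30.3
grip_force: 92.0
```

```bash
python3 - <<'E'
from g import *
apply([0,0,4.5],[0]*3)
p,R=load(); s=r.sense(); f=s['ft_force']-[-.1,-.4,-4]; print('err nip',Rn.inv().apply(s['tool_pos']-p),'f nip',Rn.inv().apply(f))
E
```

```text
err nip [1.11353533 0.24288282 1.22069273] f nip [-2.7915001   0.53766213 22.05748628]
```

>>> {"name": "jog_arm", "arguments": {
  "rows": [
    [[0,0,0.5],[0,0,0]],
    [[0,0,1],[0,0,0]],
    [[0,0,1],[0,0,0]],
    [[0,0,1],[0,0,0]],
    [[0,0,1],[0,0,0]],
    [[0,0,1],[0,0,0]]
  ]
}}

```text
time: 9.6
tool_pos: [567.0, 42.1, 154.1]
tcp_rot: [-180.0, -25.1, -15.9]
ft_force: [-17.7, 3.5, 22.9]
finger_gap: 29.8
grip_force: 93.3
```

```bash
python3 - <<'E'
from g import *
apply([0,0,1],[0]*3)
grab('top','top4'); b,_=grab('side','side4')
cv2.imwrite('pics/c4.png',cv2.resize(b[130:280,250:400],None,fx=4,fy=4,interpolation=cv2.INTER_CUBIC))
p,R=load(); s=r.sense(); f=s['ft_force']-[-.1,-.4,-4]; print(s['tool_pos'],'err nip',Rn.inv().apply(s['tool_pos']-p),'f nip',Rn.inv().apply(f),s['tcp_rot'],s['qd'].round(2))
N=np.array([603.31,31.175,69.7]); print('TCP in nipple',Rn.inv().apply(s['tool_pos']-N))
run('4',s['tool_pos']+R.apply([0,0,92]))
E
```

```text
[567.05025315  42.04247659 154.10822303] err nip [1.64654542 0.29647909 2.04028117] f nip [-5.58399321 -1.62116773 32.70240877] [-179.97066067  -25.11138142  -15.89891347] [-0.   -0.08  0.07 -0.06  0.03 -0.01]
TCP in nipple [ 1.36919127  0.53782726 92.4957051 ]
top gun [ 1.248 -0.826 -0.015  0.004 -0.805] 501 0.69
side gun [-2.083 -0.672  0.014  0.017 -1.932] 819 0.61
 unit (array([617.68,  26.84, -15.6 ,  -1.12]), 1460, np.float64(1.13), np.float64(1.491))
```

View pics/c4.png

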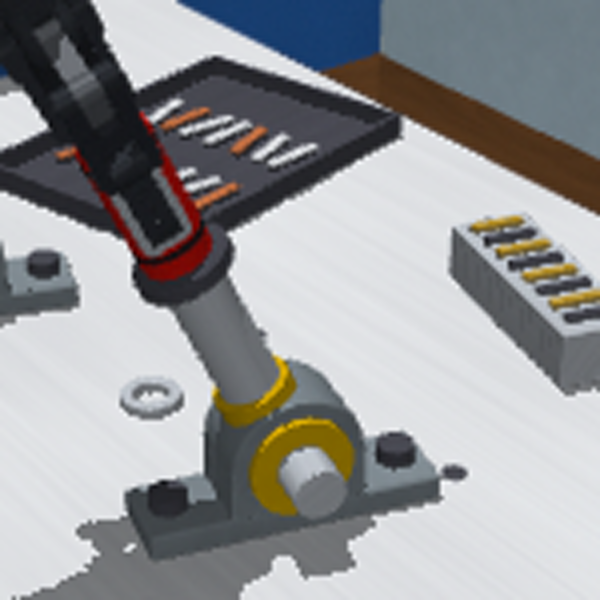

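```bash
python3 -c "
from h import r; print(r.hand_in())"
```

```text
the job is handed in; nothing more can be done
None
```

I took the gun out of its stand and pressed it over the snap onto the yellow nipple until its rim sat on the collar. I handed the job in at about 10 s, still gripped (about 93 N) and pressed on with about 33 N; the green unit and loose items were left alone, but the hand-in returned no verdict.

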